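Swap the angles in the gluing cradles and nest the corner mouldings

TASK

The two aluminium angles lie in the wrong gluing cradles. Swap them (the empty middle notch of the moulding rack is free for parking), so that the long angle lies in the long cradle and the short one in the short cradle, centred end to end and fully down in the V. Lay each oak corner moulding from the rack into the aluminium angle of its own length, nested fully home along the V, legs flat on legs and ends even, and let go of everything.

Things in the scene. Friction and masses are not known exactly. Their poses are not given: they have to be found in the camera images.
- alu_long: long aluminium angle, bare metal, 180 mm long; legs 36 mm wide, 4 mm thick, at 90 degrees, lying as a V, point down, in the cradle of the other length. 51 mm across the leg tips, whose outer edges (grip these from above across the V at mid-length, pads reaching 10 mm below) are 25.5 mm above its origin. Origin: on the outer point of the V, lowest line, mid-length; x along it, z up. About 130 g
- alu_short: short aluminium angle, bare metal, 115 mm long; legs 36 mm wide, 4 mm thick, at 90 degrees, lying as a V, point down, in the cradle of the other length. 51 mm across the leg tips, whose outer edges (grip these from above across the V at mid-length, pads reaching 10 mm below) are 25.5 mm above its origin. Origin: on the outer point of the V, lowest line, mid-length; x along it, z up. About 85 g
- oak_long: long oak corner moulding, pale wood, 180 mm long; legs 45 mm wide, 8 mm thick, at 90 degrees, lying as a V, point down, in the rack. 64 mm across the leg tips, whose outer edges (grip these, as on the angles) are 31.8 mm above its origin. Origin: on the outer point of the V, the lowest line, at mid-length; x along it, z up. Home in an angle, its origin is 5.7 mm above the angle's. About 90 g
- oak_short: short oak corner moulding, pale wood, 115 mm long; legs 45 mm wide, 8 mm thick, at 90 degrees, lying as a V, point down, in the rack. 64 mm across the leg tips, whose outer edges (grip these, as on the angles) are 31.8 mm above its origin. Origin: on the outer point of the V, the lowest line, at mid-length; x along it, z up. Home in an angle, its origin is 5.7 mm above the angle's. About 60 g
- cradle_long: long gluing cradle, fixed: plywood board 188 x 90 mm, 12 thick, with four wooden ribs 80 mm wide, 18 thick, 52 tall at x = -79, -42, 42 and 79 mm, each with a 90 degree V notch 20 mm deep. The 66 mm gap at the middle is open for fingers. Origin: centre of the board's underside; x along the V, z up. A seated piece has its origin 32 mm above this origin
- cradle_short: short gluing cradle, fixed: plywood board 114 x 90 mm, 12 thick, with two wooden ribs 80 mm wide, 18 thick, 52 tall at x = -42 and 42 mm, each with a 90 degree V notch 20 mm deep. The 66 mm gap at the middle is open for fingers. Origin: centre of the board's underside; x along the V, z up. A seated piece has its origin 32 mm above this origin
- rack: moulding rack, fixed: plywood board 124 x 290 mm, 12 thick, with two wooden rails 18 mm thick, 52 tall at x = -42 and 42 mm, each with three 90 degree V notches at y = -100, 0 and 100 mm. Mouldings lie in the outer notches, either way round; the middle one is empty. Origin: centre of the underside; Vs run along x, z up. A seated piece has its origin 32 mm above this origin

How it is judged:
By the outcome, as a careful person would: the job done as asked, in the order asked, and still so for the second after the job is handed in, with the robot touching nothing.
It also fails if it takes over 118 s, if anything falls off the work surface, if the arm or the gripper's body presses on something with over 40 N, if the wrist force passes 120 N, or if a joint passes its speed limit or range.

ROBOT

A 6-joint arm with a two-finger parallel gripper is mounted at the origin on a cart in front of the work surface, level with it; the furniture and walls round the work are solid. World frame = base frame: x ahead of the robot, y to its left, z up, the work surface at z = 0. Lengths are in mm, angles in rad, forces in N, time in s.
With the tool pointing down it reaches from about 275 to 725 mm from the base axis. Payload 15.9 kg.
Tool frame: the origin (TCP) lies midway between the tips of the shut fingers; the grasp point (between the pads) lies 19 mm behind it (env.grip_depth is the distance from the TCP to the grasp point, in mm); z points along the fingers, y is the line along which they close (so a half turn about z gives the same grasp; the last joint's range is limited). The gripper opens to 85 mm and grips with 20 to 120 N. Pads are 22 mm wide; open, the fingers measure 114 mm over their backs; the gripper's body (76 mm by 85 mm) begins 54 mm behind the grasp point. The pads swing forward as they close: fully open they stand 13 mm farther back than shut.
Start: joints at [-1.122, 0.213, -0.034, 1.323, 0, 1.571], TCP at [216.934, -450.472, 231.306] pointing down, gripper open.
Joint ranges: [-2.98, 2.98], [-0.74, 1.72], [-1.14, 1.35], [-2.1, 2.04], [-1.57, 1.44], [-3.14, 3.14]. Speed limits (rad/s): [1.89, 1.89, 2.39, 2.57, 3.14, 3.14].

INTERFACE

Orientations are given as a unit quaternion [x, y, z, w].
In Python, from bench import env gives the robot as it stands. The module is installed in compiled form; this text tells all that it offers.
- The arm moves only by the shell command python3 -m jog 'ROWS'. ROWS is a JSON object whose one key "rows" holds one flat list of numbers, 5 for each row, row after row: the shift along the world's x, y, z in m, then the turn about the world's z in rad, then the opening, from 0 (shut) to 1 (fully open). A call has exactly 5 rows; each row is the pose to reach, as a shift and turn from the pose commanded when the call began; what a row does not reach only later rows make up. A row lasts 1/10 s, in which the tool goes at most 50 mm and 8.59 degrees, less where a joint would pass 70% of its speed; a pose out of reach is approached as far as the arm can. A call with a gripper value outside its range is refused whole. The fingers move at their own pace and stop on an object; the grip force is fixed at half the most. Time passes only in rows, so rows that repeat a pose let the fingers close, or fill a call up. It gives the time, the measured TCP pose, the force, the opening and the grip force at its end, in the units of the state.
- env.get_obs(): the state, without advancing time (a new reading comes with each control period).
- env.read_camera(name): name is "scene" or "top"; returns a dict with "img" (480x640x3 uint8, blue, green, red), "fovy" (degrees; the focal length in pixels is half the picture's height over the tangent of half this angle, whatever the lens; pixels are square), "cx", "cy" (the principal point, pixels), "k1" (the pictures are not rectified: a ray, as slopes to the right and down, at radius r is drawn at 1 + k1 r^2 times it, then the intrinsics apply), "R" (3x3) and "t" (3): a world point X has camera coordinates R X + t. Camera axes: x right, y down, z forward; pixel columns grow to the right and rows downward; lengths in mm; the calibration is good to about 2 mm. A picture is of the moment at which its call begins. There is no depth.
- env.close_job(): hands the job in; it is judged then, once.
The state is a dict: "time_s": time; "qpos": joint angles; "joint_vel": joint speeds; "joint_efforts": joint torques, N m; "ee_pos": TCP position; "tool_rot": TCP orientation; "force": force on the tool from outside, world axes, zero at the start; "ft_torque": the same for the moment, N m; "width": opening from 0.0 (shut) to 1.0 (fully open); "finger_force": force on a finger pad.
Only numpy, scipy, OpenCV 4.12 (cv2) and the standard library are available. Lean on these libraries where they do the work, as an engineer would, in place of code of your own. Each camera call takes 0.05 s, during which the arm holds its last target. There are 200 camera calls.

## Working session

There is one attempt and no reset: what is moved stays moved. The work goes in short steps, Python scripts to look and compute and a shell command to move; the robot and the scene stay as the last step left them, time stands still between calls to the robot, and variables do not carry over. Pictures are saved under pics/ and viewed, at most 14 in all, crops included, and the job is handed in when it is done.

```bash
mkdir -p pics
cat > h.py <<'E'
import numpy as np, cv2
from bench import env
def cam(n):
    c=env.read_camera(n); return c
def K(c):
    f=240/np.tan(np.radians(c["fovy"])/2); return f
def px2w(c,u,v,z):
    f=K(c); d=np.array([(u-c["cx"])/f,(v-c["cy"])/f]); s=d.copy()
    for _ in range(30): s=d/(1+c["k1"]*(s@s))
    R=np.array(c["R"]);t=np.array(c["t"]); o=-R.T@t; r=R.T@np.array([s[0],s[1],1])
    return o+r*(z-o[2])/r[2]
def w2px(c,X):
    p=np.array(c["R"])@np.array(X,float)+np.array(c["t"]); s=p[:2]/p[2]; s=s*(1+c["k1"]*(s@s)); f=K(c)
    return s*f+[c["cx"],c["cy"]]
E
python3 - <<'E'
from h import *
import pickle
for n in ("top","scene"):
    c=cam(n); cv2.imwrite(f"pics/{n}0.png",c["img"]); pickle.dump(c,open(n+"0.pkl","wb")); print(n,c["fovy"],c["k1"],-np.array(c["R"]).T@np.array(c["t"]))
print(env.get_obs())
E
```

```text
top 57.98137695040176 -0.08173524774193283 [329.80129484  -9.6054359  997.37424636]
scene 43.16771902387415 -0.16698753130328425 [-195.57770363  825.69956474  761.00874706]
{'time_s': 0.1, 'qpos': array([-1.12198400e+00,  2.13300862e-01, -3.49551351e-02,  1.32349716e+00,
        4.63842444e-05,  1.57081189e+00]), 'joint_vel': array([ 8.45640863e-04, -4.77980053e-04,  3.42734113e-03, -2.59588985e-04,
        5.67266175e-05,  1.45299183e-03]), 'joint_efforts': array([ 1.86716890e-03, -6.87247109e+01,  4.87809741e+01,  1.21940993e-02,
        1.47978722e-04, -3.77243214e-05]), 'ee_pos': array([ 216.83575905, -450.2149448 ,  230.88504332]), 'tool_rot': array([ 9.74928046e-01,  2.22519831e-01, -8.38536371e-05, -4.71580111e-04]), 'force': array([-0.17636954,  0.20359634,  1.01892085]), 'ft_torque': array([-0.01943418,  0.03103446, -0.01932015]), 'finger_force': 0.0, 'width': 0.9990278770815492}
```

View pics/top0.png

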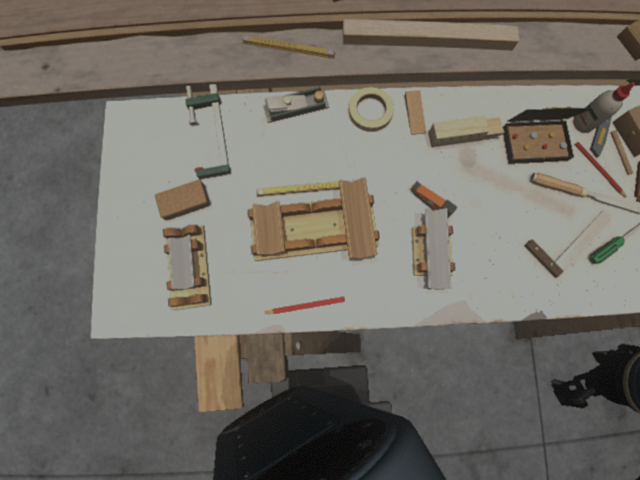

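View pics/scene0.png

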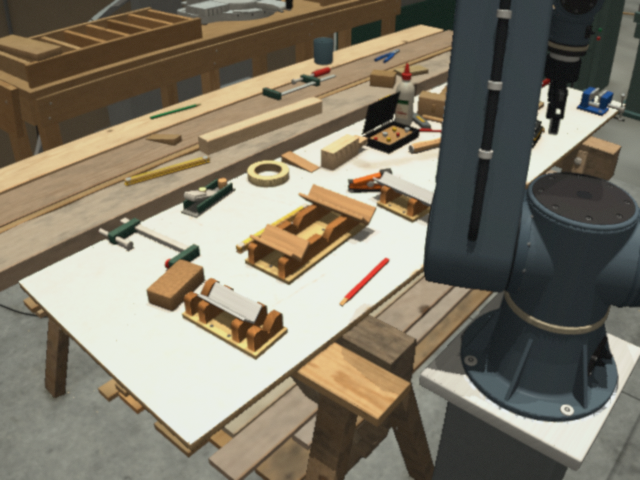

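Run:
```python
import pickle,cv2
im=pickle.load(open("top0.pkl","rb"))["img"]
def crop(n,x0,y0,x1,y1,s):
    c=cv2.resize(im[y0:y1,x0:x1],None,fx=s,fy=s,interpolation=cv2.INTER_CUBIC)
    for x in range((x0+9)//10*10,x1,10): cv2.putText(c,str(x),((x-x0)*s,8),0,.3,(0,0,255));cv2.line(c,((x-x0)*s,10),((x-x0)*s,16),(0,0,255))
    for y in range((y0+9)//10*10,y1,10): cv2.putText(c,str(y),(0,(y-y0)*s+3),0,.3,(0,0,255));cv2.line(c,(20,(y-y0)*s),(26,(y-y0)*s),(0,0,255))
    cv2.imwrite(n,c)
crop("pics/c1.png",150,218,220,312,6)
crop("pics/c2.png",242,170,388,268,5)
crop("pics/c3.png",400,200,470,296,6)
```

```text
(no output)
```

View pics/c1.png

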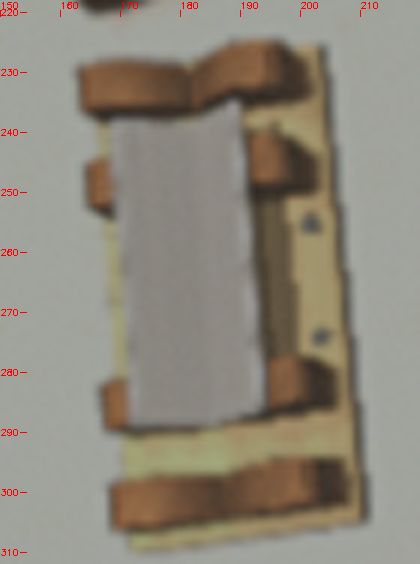

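View pics/c2.png

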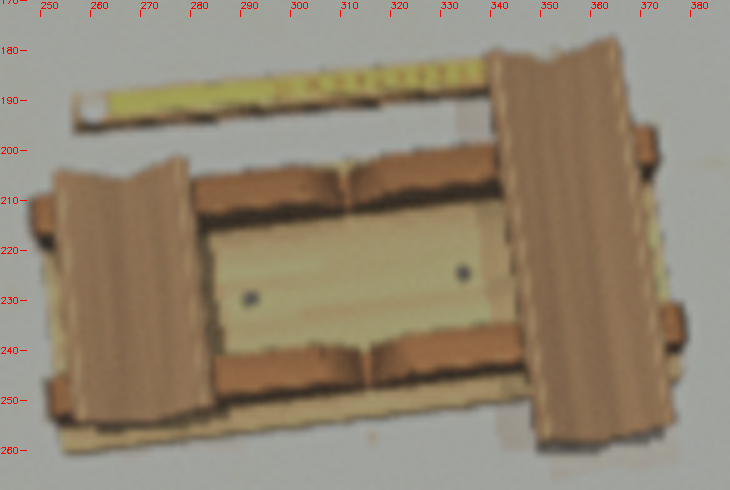

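View pics/c3.png

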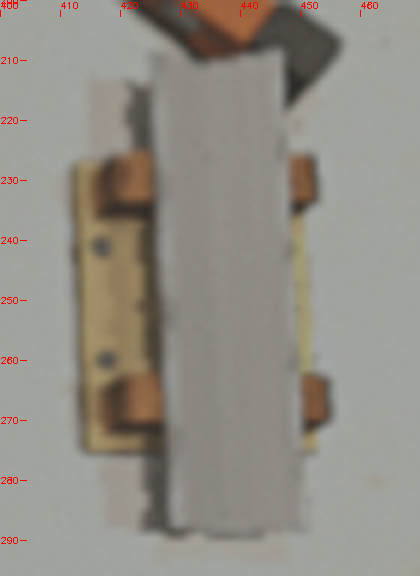

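```bash
cat > fit.py <<'E'
from h import *
import pickle
from scipy.optimize import least_squares
def fit(c,P,U,g,zoff):
    P=np.array(P,float);U=np.array(U,float)
    def w(p):
        a=p[2];return np.c_[p[0]+np.cos(a)*P[:,0]-np.sin(a)*P[:,1],p[1]+np.sin(a)*P[:,0]+np.cos(a)*P[:,1],P[:,2]+zoff]
    f=lambda p:(np.array([w2px(c,X) for X in w(p)])-U).ravel()
    r=least_squares(f,g,x_scale=[10,10,.1],loss="soft_l1"); return r.x,r.fun.reshape(-1,2)
def piece(L,h): return [[L/2,h,h],[L/2,-h,h],[-L/2,h,h],[-L/2,-h,h]]
if __name__=="__main__":
    c=pickle.load(open("top0.pkl","rb"))
    for n,P,U,z in [("alu_short",piece(115,25.5),[(168,238),(189,235),(171.5,289.5),(194.2,286.7)],32),
     ("alu_long",piece(180,25.5),[(425.5,209),(446.5,209),(427,288.5),(450,288)],32),
     ("oak_long",piece(180,31.8),[(339.5,181),(364.5,178),(348.3,258.5),(375.5,254)],32),
     ("oak_short",piece(115,31.8),[(252.5,204.5),(278,202),(257,254),(285,250.5)],32),
     ("cr_long",[[94,-45,12],[-94,-45,12],[-94,45,12]],[(203.5,226),(211,305),(172,308.5)],0),
     ("cr_short",[[57,45,12],[-57,45,12],[-57,-45,12]],[(412.5,227),(414,275.3),(452.5,274.5)],0),
     ("rack",[[-62,145,12]]+[[42+9,0,32],[-42-9,0,32]],[(254.5,260),(310.5,202.5),(315.5,249)],0)]:
        m=np.mean(U,0); g=px2w(c,*m,40)
        p,r=fit(c,P,U,[g[0],g[1],0],z); print(n,p.round(2).tolist(),r.round(1).tolist(), np.hypot(*p[:2]).round())
E
python3 fit.py
```

```text
alu_short [485.01, 284.04, 0.07] [[-0.6, 0.3], [0.8, 0.2], [-0.2, -0.1], [0.1, -0.4]] 562.0
alu_long [478.07, -284.49, -0.09] [[-0.8, -0.6], [0.5, -0.1], [0.0, -0.1], [0.1, 0.8]] 556.0
oak_long [558.41, -111.08, 0.05] [[-2.0, -0.6], [0.8, -0.6], [-0.5, 0.1], [1.1, 1.3]] 569.0
oak_short [548.66, 86.49, 0.07] [[-1.3, -0.2], [1.4, -1.3], [-0.5, 0.7], [0.4, 0.4]] 555.0
cr_long [480.51, 281.14, 0.07] [[0.3, -1.3], [-0.1, -0.1], [-0.2, 1.5]] 557.0
cr_short [479.69, -285.3, -0.07] [[-0.4, -0.4], [0.1, -0.2], [0.3, 0.6]] 558.0
rack [554.65, -13.66, 0.05] [[-0.7, 0.2], [0.2, 1.1], [0.3, -2.3]] 555.0
```

```bash
cat > edge.py <<'E'
from h import *
import pickle,sys
from scipy.optimize import minimize
from scipy.ndimage import map_coordinates
def vee(L,h,w,t,y0=0,s=0,z=32): # edges of piece in fixture frame
    o=h; i=t*2**.5; q=h-t/2**.5; zi=h+t/2**.5
    E=[]
    for a in(1,-1):
        E.append(([-L/2,a*o,o],[L/2,a*o,o])); 
        E.append(([-L/2,a*q,zi],[L/2,a*q,zi]))
        for e in(-1,1):
            E.append(([e*L/2,a*o,o],[e*L/2,a*q,zi])); E.append(([e*L/2,a*q,zi],[e*L/2,0,i]))
            if e<0: E.append(([e*L/2,a*o,o],[e*L/2,0,0]))
    return [(np.array(p)+[s,y0,z],np.array(r)+[s,y0,z]) for p,r in E]
def board(L,W,hid=()):
    C=[[L/2,W/2,12],[L/2,-W/2,12],[-L/2,-W/2,12],[-L/2,W/2,12]]
    return [(np.array(C[k]),np.array(C[(k+1)%4])) for k in range(4) if k not in hid]
def ribs(xs,W,ys):
    E=[]
    for x in xs:
        for f in(-9,9):
            for y in ys: 
                for a in (1,-1): E.append(([x+f,y,32],[x+f,y+a*20,52]))
            for a in(1,-1): E.append(([x+f,a*W/2,52],[x+f,a*W/2,47]))
    return [(np.array(p,float),np.array(r,float)) for p,r in E]
def tf(p,E):
    c,s=np.cos(p[2]),np.sin(p[2]); R=np.array([[c,-s,0],[s,c,0],[0,0,1]]); o=np.array([p[0],p[1],0])
    return [(R@a+o,R@b+o) for a,b in E]
def score(c,G,E):
    S=0;n=0
    for a,b in E:
        A,B=w2px(c,a),w2px(c,b); l=np.linalg.norm(B-A); m=max(int(l),2)
        P=A+(B-A)*np.linspace(0.05,.95,m)[:,None]; nn=np.array([-(B-A)[1],(B-A)[0]])/l
        g=abs(sum(nn[k]*np.array([map_coordinates(ch,[P[:,1],P[:,0]],order=1) for ch in G[k]]) for k in(0,1))).max(0)
        S+=np.minimum(g,60).sum();n+=m
    return S/n
def grads(img,s):
    I=cv2.GaussianBlur(img.astype(np.float32),(0,0),s)
    return [[cv2.Sobel(I[:,:,k],cv2.CV_32F,1,0)/4 for k in range(3)],[cv2.Sobel(I[:,:,k],cv2.CV_32F,0,1)/4 for k in range(3)]]
AL=lambda s,L,z=32,y0=0:vee(L,25.5,36,4,y0,s,z)
OK=lambda s,L,y0=0,z=32:vee(L,31.8,45,8,y0,s,z)
M={"crL":(lambda p:board(188,90)+ribs([-79,79],80,[0])+AL(p[3],115),[480.5,282.5,.07,4]),
 "crS":(lambda p:board(114,90)+AL(p[3],180),[479,-285,-.08,-1]),
 "rack":(lambda p:board(124,290)+ribs([-42,42],290,[0])+OK(p[3],115,100)+OK(p[4],180,-100),[554,-12.5,.055,0,0])}
def opt(c,n,verbose=True,M=M):
    f,g=M[n]; p=np.array(g,float)
    for s in(2.5,1.5,.8):
        G=grads(c["img"],s); F=lambda q:-score(c,G,tf(q,f(q)))
        sim=np.vstack([p]+[p+d for d in np.diag([5,5,.03,5,5][:len(p)])])
        p=minimize(F,p,method="Nelder-Mead",options=dict(initial_simplex=sim)).x
        if verbose: print(n,s,p.round(3).tolist(),round(-F(p),1))
    return p
def draw(c,im,E,x0,y0,k,col=(0,255,0)):
    for a,b in E:
        A,B=[tuple(int(v) for v in ((w2px(c,q)+.5-[x0,y0])*k)) for q in(a,b)]; cv2.line(im,A,B,col,1)
E
python3 - <<'E'
from edge import *
c=pickle.load(open("top0.pkl","rb"))
P={n:opt(c,n) for n in M}
pickle.dump(P,open("P.pkl","wb"))
def crop(n,x0,y0,x1,y1,k):
    im=cv2.resize(c["img"][y0:y1,x0:x1],None,fx=k,fy=k,interpolation=cv2.INTER_CUBIC); draw(c,im,tf(P[n],M[n][0](P[n])),x0,y0,k); return im
a=crop("crL",150,216,222,316,3);b=crop("crS",400,200,472,300,3);r=crop("rack",240,168,390,268,3)
cv2.imwrite("pics/ov.png",cv2.resize(np.hstack([a,r,b]),None,fx=.9,fy=.9))
E
```

```text
crL 2.5 [480.935, 282.239, 0.068, 1.863] 16.0
crL 1.5 [481.038, 281.889, 0.078, 6.427] 23.5
crL 0.8 [480.661, 281.58, 0.077, 6.627] 31.9
crS 2.5 [481.109, -285.264, -0.073, -2.616] 11.0
crS 1.5 [479.849, -284.64, -0.077, -1.635] 17.6
crS 0.8 [479.792, -284.314, -0.078, -1.717] 24.8
rack 2.5 [553.867, -11.805, 0.037, -10.689, -1.718] 13.3
rack 1.5 [553.682, -12.562, 0.049, -4.066, -2.431] 18.0
rack 0.8 [553.786, -15.358, 0.061, -1.95, -3.127] 24.3
```

View pics/ov.png

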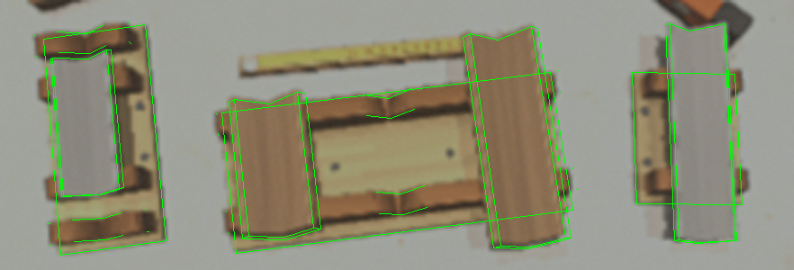

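```bash
python3 -m jog '{"rows":[0.02,0.01,0,0.15,1, 0.06,0.04,0,0.3,1, 0.1,0.06,0,0.45,1, 0.14,0.08,0,0.6,1, 0.18,0.1,0,0.75,1]}'; python3 -c "
from bench import env;print(env.get_obs()['qpos'])"
```

```text
time_s: 0.6
ee_pos: [398.3, -349.2, 231.1]
tool_rot: [0.824, 0.567, -0.0, -0.0]
force: [0.2, -1.0, 1.0]
width: 1.0
finger_force: 0.0
[-7.19910385e-01  2.75135487e-01  4.58207354e-02  1.34180449e+00
 -2.94286159e-05  1.21679732e+00]
```

```bash
python3 -m jog '{"rows":[0.03,0.02,0,0.15,1, 0.06,0.04,0,0.3,1, 0.08,0.066,0,0.45,1, 0.081,0.066,0,0.6,1, 0.081,0.066,0,0.75,1]}'; python3 -m jog '{"rows":[0,0,0,0.15,1, 0,0,0,0.3,1, 0,0,-0.02,0.45,1, 0,0,-0.05,0.6,1, 0,0,-0.08,0.75,1]}'; python3 -m jog '{"rows":[0,0,0,0.15,1, 0,0,0,0.3,1, 0,0,0,0.365,1, 0,0,0,0.365,1, 0,0,0,0.365,1]}'; python3 -c "
from bench import env;o=env.get_obs();print(o['qpos'],o['ee_pos'])"
```

```text
time_s: 1.1
ee_pos: [478.5, -283.5, 230.8]
tool_rot: [0.558, 0.83, -0.0, -0.0]
force: [-0.3, -0.4, -0.3]
width: 0.998
finger_force: 0.0
time_s: 1.6
ee_pos: [477.9, -284.5, 150.2]
tool_rot: [0.217, 0.976, -0.0, 0.0]
force: [-0.0, -0.2, -0.1]
width: 1.002
finger_force: 0.0
time_s: 2.1
ee_pos: [477.8, -284.4, 151.1]
tool_rot: [0.04, 0.999, 0.0, -0.0]
force: [1.4, 0.3, -0.1]
width: 1.003
finger_force: 0.0
[-5.36873367e-01  3.54318534e-01 -4.80260769e-02  1.16886108e+00
 -2.38903315e-05 -4.56771653e-01] [ 477.81637837 -284.39909976  151.11921977]
```

```bash
python3 -m jog '{"rows":[0,0,-0.04,0,1, 0,0,-0.08,0,1, 0,0,-0.1,0,1, 0,0,-0.109,0,1, 0,0,-0.109,0,1]}'; python3 -m jog '{"rows":[0,0,0,0,0.5, 0,0,0,0,0.4, 0,0,0,0,0.3, 0,0,0,0,0, 0,0,0,0,0]}'; python3 -m jog '{"rows":[0,0,0,0,0, 0,0,0,0,0, 0,0,0,0,0, 0,0,0.01,0,0, 0,0,0.02,0,0]}'
```

```text
time_s: 2.6
ee_pos: [477.5, -284.2, 41.7]
tool_rot: [0.039, 0.999, 0.0, -0.001]
force: [-0.2, -0.5, 0.6]
width: 0.999
finger_force: 0.0
time_s: 3.1
ee_pos: [478.7, -286.3, 44.5]
tool_rot: [0.039, 0.999, -0.002, 0.001]
force: [-5.5, -6.1, 15.6]
width: 0.552
finger_force: 58.9
time_s: 3.6
ee_pos: [478.0, -284.4, 63.4]
tool_rot: [0.039, 0.999, 0.0, 0.0]
force: [0.3, -0.9, -1.8]
width: 0.553
finger_force: 61.7
```

```bash
python3 -m jog '{"rows":[0,0,0.04,0,0, 0,0,0.08,0,0, 0.005,0.02,0.08,0.02,0, 0.015,0.06,0.08,0.05,0, 0.03,0.1,0.08,0.08,0]}'; python3 -m jog '{"rows":[0.01,0.045,0,0.03,0, 0.022,0.09,0,0.06,0, 0.036,0.135,0,0.06,0, 0.046,0.171,0,0.06,0, 0.046,0.171,0,0.06,0]}';  python3 - <<'E'
from h import *
import pickle
c=cam("top");pickle.dump(c,open("top1.pkl","wb"))
im=cv2.resize(c["img"][165:275,240:400],None,fx=5,fy=5,interpolation=cv2.INTER_CUBIC);cv2.imwrite("pics/t1.png",im)
print(env.get_obs()["ee_pos"],env.get_obs()["tool_rot"])
E
```

```text
time_s: 4.1
ee_pos: [508.0, -183.6, 143.5]
tool_rot: [-0.001, 1.0, -0.0, 0.001]
force: [0.2, -0.0, -1.9]
width: 0.553
finger_force: 62.4
time_s: 4.6
ee_pos: [554.8, -9.3, 143.1]
tool_rot: [-0.033, 0.999, 0.001, 0.0]
force: [-0.5, -0.1, -1.0]
width: 0.551
finger_force: 62.4
[554.314187   -11.28724894 142.94303942] [-3.28256934e-02  9.99461052e-01  1.63790280e-04  2.27424368e-04]
```

View pics/t1.png

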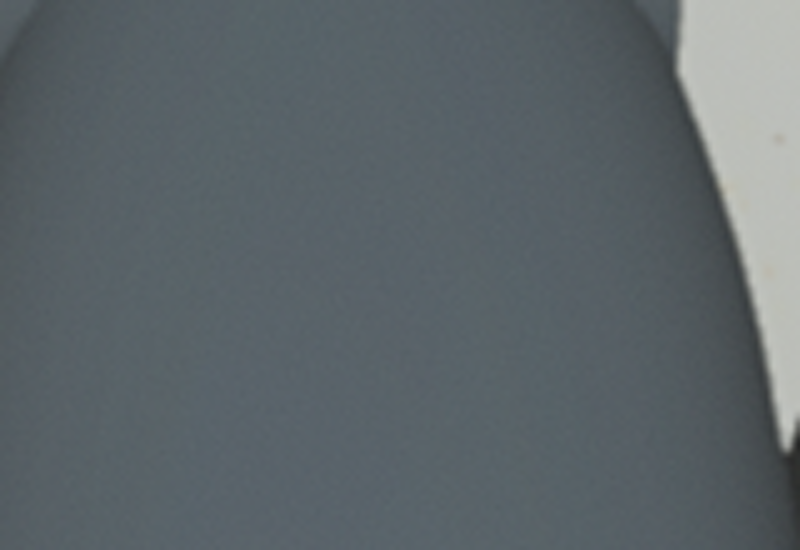

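```bash
python3 -m jog '{"rows":[0,0,-0.03,0,0, 0,0,-0.06,0,0, 0,0,-0.08,0,0, 0,0,-0.09,0,0, 0,0,-0.094,0,0]}'; python3 -m jog '{"rows":[0,0,-0.002,0,0, 0,0,-0.004,0,0, 0,0,-0.004,0,0, 0,0,-0.004,0,0, 0,0,-0.004,0,0]}';  python3 - <<'E'
from edge import *
c=pickle.load(open("top1.pkl","rb"))
M["e"]=(lambda p:board(114,90)+ribs([-42,42],80,[0]),[479.8,-284.3,-.078])
opt(c,"e")
E
```

```text
time_s: 5.15
ee_pos: [553.6, -14.1, 48.0]
tool_rot: [-0.031, 1.0, 0.0, -0.0]
force: [-0.4, 1.0, -1.9]
width: 0.551
finger_force: 62.4
time_s: 5.65
ee_pos: [554.7, -13.7, 45.2]
tool_rot: [-0.031, 1.0, -0.0, 0.001]
force: [-0.4, -1.8, 7.3]
width: 0.552
finger_force: 63.0
e 2.5 [479.496, -284.614, -0.055] 22.7
e 1.5 [480.062, -283.334, -0.071] 31.5
e 0.8 [479.64, -282.727, -0.06] 41.2
```

```bash
python3 -m jog '{"rows":[0,0,0,0,0.7, 0,0,0,0,0.8, 0,0,0,0,0.8, 0,0,0.03,0,0.8, 0,0,0.07,0,0.8]}'; python3 -m jog '{"rows":[0,0,0.03,0,0.8, -0.01,0.04,0.03,0,1, -0.02,0.085,0.03,0,1, -0.03,0.13,0.03,0,1, -0.04,0.175,0.03,0,1]}'; python3 -m jog '{"rows":[-0.01,0.045,0,0.01,1, -0.02,0.09,0,0.015,1, -0.028,0.12,0,0.015,1, -0.028,0.12,-0.02,0.015,1, -0.028,0.12,-0.05,0.015,1]}'
python3 - <<'E'
from edge import *
c=cam("top");pickle.dump(c,open("top2.pkl","wb"))
cv2.imwrite("pics/t2.png",c["img"])
o=env.get_obs();print(o["ee_pos"],o["tool_rot"],o["qpos"])
E
```

```text
time_s: 6.15
ee_pos: [552.4, -13.3, 113.5]
tool_rot: [-0.031, 1.0, 0.0, -0.002]
force: [1.3, 0.8, 0.8]
width: 0.802
finger_force: 0.0
time_s: 6.65
ee_pos: [513.3, 163.1, 144.4]
tool_rot: [-0.031, 1.0, 0.0, 0.0]
force: [0.7, 0.6, 0.6]
width: 1.004
finger_force: 0.0
time_s: 7.15
ee_pos: [486.5, 283.3, 94.9]
tool_rot: [-0.04, 0.999, 0.001, 0.001]
force: [0.8, -0.5, -0.2]
width: 1.0
finger_force: 0.0
[484.0489768  281.29583683  89.28538299] [-3.92522895e-02  9.99227102e-01 -9.74734824e-04 -1.87262199e-03] [ 5.26412446e-01  4.03498703e-01 -1.38349497e-01  1.03317026e+00
  3.04945860e-05  4.47887454e-01]
```

View pics/t2.png

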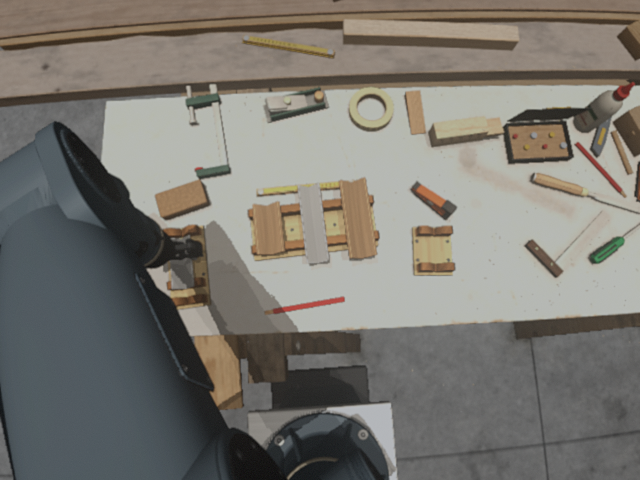

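```bash
python3 -m jog '{"rows":[0,0,-0.02,0,1, 0,0,-0.04,0,1, 0,0,-0.05,0,1, 0,0,-0.052,0,1, 0,0,-0.052,0,1]}'; python3 -m jog '{"rows":[0,0,0,0,0.5, 0,0,0,0,0.4, 0,0,0,0,0.3, 0,0,0,0,0, 0,0,0,0,0]}';python3 -m jog '{"rows":[0,0,0,0,0, 0,0,0,0,0, 0,0,0,0,0, 0,0,0.01,0,0, 0,0,0.02,0,0]}'
python3 - <<'E'
from edge import *
c=pickle.load(open("top2.pkl","rb"))
M["crS"]=(lambda p:board(114,90)+ribs([-42,42],80,[0]),[479.8,-284.,-.065])
M["r"]=(lambda p:board(124,290)+ribs([-42,42],290,[])+OK(p[3],115,100)+OK(p[4],180,-100)+AL(p[5],180),[554,-13,.06,-2,-3,0])
M["al"]=(lambda p:AL(0,180),[554,-13,.06])
opt(c,"crS")
opt(c,"al")
f,g=M["r"];p=np.array(g,float)
for s in(1.5,.8):
    G=grads(c["img"],s);F=lambda q:-score(c,G,tf(q,f(q)))
    p=minimize(F,p,method="Nelder-Mead",options=dict(maxiter=3000,maxfev=3000,initial_simplex=np.vstack([p]+[p+d for d in np.diag([4,4,.02,4,4,4])]))).x;print(p.round(3),F(p))
E
```

```text
time_s: 7.7
ee_pos: [486.1, 281.6, 42.8]
tool_rot: [-0.039, 0.999, 0.0, 0.0]
force: [-0.2, 0.1, 0.3]
width: 1.003
finger_force: 0.0
time_s: 8.2
ee_pos: [486.4, 283.7, 44.1]
tool_rot: [-0.039, 0.999, 0.002, 0.001]
force: [-7.6, 9.5, 15.6]
width: 0.554
finger_force: 58.9
time_s: 8.7
ee_pos: [485.9, 281.4, 63.1]
tool_rot: [-0.039, 0.999, -0.0, 0.0]
force: [0.8, 0.5, 0.5]
width: 0.553
finger_force: 61.6
crS 2.5 [480.014, -284.06, -0.072] 21.8
crS 1.5 [480.066, -283.335, -0.072] 30.0
crS 0.8 [479.759, -282.813, -0.062] 39.6
al 2.5 [549.434, -12.993, 0.057] 11.5
al 1.5 [550.798, -12.748, 0.055] 18.2
al 0.8 [551.319, -12.571, 0.051] 25.8
[ 5.5373e+02 -1.2537e+01  4.9000e-02 -4.1410e+00 -2.5300e+00  6.2540e+00] -17.575839182485737
[ 5.5332e+02 -1.2250e+01  5.1000e-02 -2.1830e+00 -2.0620e+00  4.9700e+00] -23.40808026128172
```

Run:
```python
from edge import *
c=pickle.load(open("top2.pkl","rb"))
x0,y0,x1,y1=290,175,345,270;k=6
ims=[]
for x in(None,551.3,557):
    im=cv2.resize(c["img"][y0:y1,x0:x1],None,fx=k,fy=k,interpolation=cv2.INTER_CUBIC)
    if x: draw(c,im,tf([x,-12.7,.053],AL(0,180)),x0,y0,k)
    ims.append(im)
im=np.hstack(ims);cv2.imwrite("pics/o2.png",cv2.resize(im,None,fx=.8,fy=.8))
```

```text
(no output)
```

View pics/o2.png

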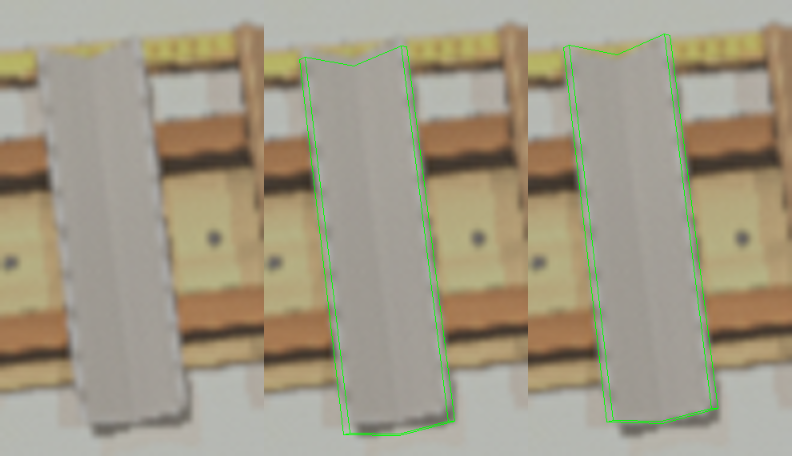

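```bash
python3 -m jog '{"rows":[0,0,0.04,0,0, 0,0,0.08,0,0, 0,-0.03,0.08,0,0, 0,-0.075,0.08,0,0, 0,-0.12,0.08,0,0]}'; python3 -m jog '{"rows":[0,-0.045,0,-0.02,0, 0,-0.09,0,-0.04,0, 0,-0.135,0,-0.06,0, 0,-0.18,0,-0.08,0, 0,-0.225,0,-0.1,0]}'; python3 -m jog '{"rows":[0,-0.045,0,-0.02,0, 0,-0.09,0,-0.043,0, -0.003,-0.135,0,-0.043,0, -0.005,-0.18,0,-0.043,0, -0.007,-0.223,0,-0.043,0]}'; python3 -m jog '{"rows":[0,0,-0.03,0,0, 0,0,-0.06,0,0, 0,0,-0.08,0,0, 0,0,-0.09,0,0, 0,0,-0.094,0,0]}'; python3 -m jog '{"rows":[0,0,-0.002,0,0, 0,0,-0.004,0,0, 0,0,-0.004,0,0, 0,0,-0.004,0,0, 0,0,-0.004,0,0]}'
```

```text
time_s: 9.2
ee_pos: [485.9, 160.4, 143.2]
tool_rot: [-0.039, 0.999, -0.0, 0.001]
force: [0.8, -1.2, -0.6]
width: 0.555
finger_force: 62.0
time_s: 9.7
ee_pos: [485.7, -65.5, 143.2]
tool_rot: [0.012, 1.0, -0.0, 0.0]
force: [0.6, 0.8, -0.5]
width: 0.556
finger_force: 62.0
time_s: 10.2
ee_pos: [478.4, -288.7, 143.1]
tool_rot: [0.033, 0.999, -0.0, 0.0]
force: [1.0, 0.3, -0.2]
width: 0.551
finger_force: 62.0
time_s: 10.7
ee_pos: [478.6, -286.4, 48.1]
tool_rot: [0.033, 0.999, 0.0, -0.0]
force: [0.5, 0.6, -0.7]
width: 0.553
finger_force: 62.0
time_s: 11.2
ee_pos: [479.2, -286.6, 44.8]
tool_rot: [0.033, 0.999, -0.0, 0.0]
force: [-0.0, 0.7, 2.0]
width: 0.553
finger_force: 62.2
```

```bash
python3 -m jog '{"rows":[0,0,0,0,0.7, 0,0,0,0,0.8, 0,0,0,0,0.8, 0,0,0.03,0,0.8, 0,0,0.07,0,0.8]}'; python3 -m jog '{"rows":[0,0,0.03,0,0.8, 0.01,0.04,0.03,0.03,0.8, 0.02,0.085,0.03,0.06,0.8, 0.03,0.13,0.03,0.09,0.8, 0.045,0.175,0.03,0.126,0.8]}'; python3 -m jog '{"rows":[0.015,0.045,0,0,0.8, 0.032,0.098,0,0,0.8, 0.032,0.098,-0.03,0,0.8, 0.032,0.098,-0.06,0,0.8, 0.032,0.098,-0.08,0,0.8]}'
python3 - <<'E'
from edge import *
c=cam("top");pickle.dump(c,open("top3.pkl","wb"))
M["crS"]=(lambda p:board(114,90)+ribs([-42,42],80,[]),[479.8,-284.,-.068])
M["al"]=(lambda p:AL(0,115),[479.8,-284,-.068])
opt(c,"crS");opt(c,"al")
x0,y0,x1,y1=405,215,462,285;k=7
ims=[]
for x in(None,479.5):
    im=cv2.resize(c["img"][y0:y1,x0:x1],None,fx=k,fy=k,interpolation=cv2.INTER_CUBIC)
    if x: draw(c,im,tf([x,-283.5,-.068],AL(0,115)+board(114,90)),x0,y0,k)
    ims.append(im)
cv2.imwrite("pics/o3.png",np.hstack(ims))
o=env.get_obs();print(o["ee_pos"])
E
```

```text
time_s: 11.7
ee_pos: [477.6, -285.7, 113.6]
tool_rot: [0.033, 0.999, 0.001, -0.002]
force: [1.9, -0.6, -0.1]
width: 0.803
finger_force: 0.0
time_s: 12.2
ee_pos: [523.8, -109.9, 144.5]
tool_rot: [-0.03, 1.0, -0.0, 0.0]
force: [1.2, -0.2, -0.4]
width: 0.8
finger_force: 0.0
time_s: 12.7
ee_pos: [555.2, -12.8, 62.4]
tool_rot: [-0.031, 1.0, 0.0, -0.001]
force: [-0.3, -0.4, 0.7]
width: 0.802
finger_force: 0.0
crS 2.5 [480.285, -284.325, -0.016] 14.8
crS 1.5 [483.201, -284.42, 0.018] 21.7
crS 0.8 [483.131, -285.132, 0.03] 30.1
al 2.5 [473.222, -283.708, -0.085] 13.5
al 1.5 [473.91, -284.26, -0.075] 22.6
al 0.8 [474.623, -284.386, -0.074] 33.5
[553.75509565 -13.02381795  59.82804319]
```

View pics/o3.png

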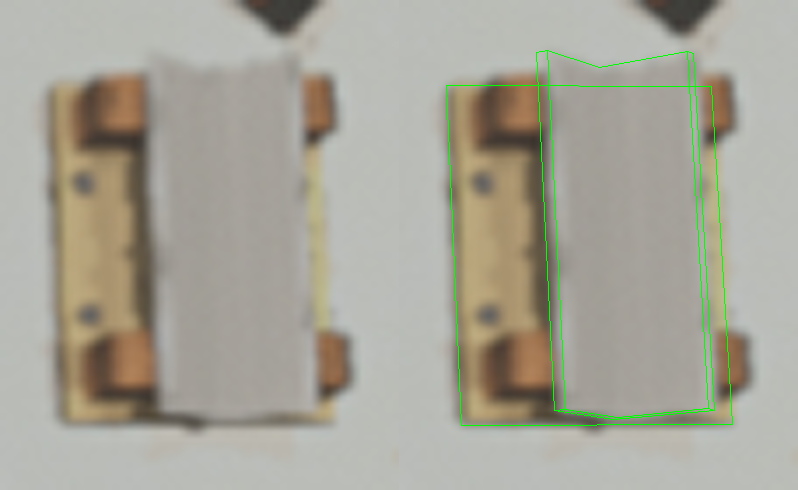

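```bash
python3 -m jog '{"rows":[0,0,-0.015,0,0.8, 0,0,-0.022,0,0.8, 0,0,-0.022,0,0.8, 0,0,-0.022,0,0.4, 0,0,-0.022,0,0.3]}'; python3 -m jog '{"rows":[0,0,0,0,0, 0,0,0,0,0, 0,0,0,0,0, 0,0,0,0,0, 0,0,0,0,0]}';python3 -m jog '{"rows":[0,0,0.02,0,0, 0,0,0.06,0,0, 0,0,0.1,0,0, -0.005,0.02,0.1,0,0, -0.015,0.06,0.1,0,0]}'
```

```text
time_s: 13.25
ee_pos: [556.4, -13.4, 43.8]
tool_rot: [-0.03, 1.0, 0.0, 0.001]
force: [-5.3, 0.6, 12.0]
width: 0.554
finger_force: 59.6
time_s: 13.75
ee_pos: [556.4, -13.4, 43.8]
tool_rot: [-0.03, 1.0, 0.0, 0.001]
force: [-3.9, 0.9, 11.3]
width: 0.553
finger_force: 59.6
time_s: 14.25
ee_pos: [542.3, 45.6, 144.4]
tool_rot: [-0.028, 1.0, -0.0, 0.002]
force: [-0.2, 1.1, -1.4]
width: 0.549
finger_force: 62.2
```

```bash
python3 -m jog '{"rows":[-0.012,0.047,0,0,0, -0.024,0.094,0,0.01,0, -0.036,0.141,0,0.017,0, -0.048,0.188,0,0.017,0, -0.0605,0.2375,0,0.017,0]}'; python3 -m jog '{"rows":[0,0,0,0,0, 0,0,-0.03,0,0, 0,0,-0.06,0,0, 0,0,-0.08,0,0, 0,0,-0.09,0,0]}'; python3 -m jog '{"rows":[0,0,-0.003,0,0, 0,0,-0.006,0,0, 0,0,-0.008,0,0, 0,0,-0.008,0,0, 0,0,-0.008,0,0]}'
```

```text
time_s: 14.75
ee_pos: [480.1, 284.8, 143.3]
tool_rot: [-0.038, 0.999, 0.0, 0.001]
force: [1.5, -0.6, -1.9]
width: 0.553
finger_force: 62.2
time_s: 15.25
ee_pos: [480.1, 282.4, 51.2]
tool_rot: [-0.039, 0.999, -0.0, -0.001]
force: [-1.1, 0.5, -1.6]
width: 0.553
finger_force: 62.3
time_s: 15.75
ee_pos: [481.0, 283.2, 44.9]
tool_rot: [-0.039, 0.999, 0.0, 0.0]
force: [0.0, -0.2, -2.1]
width: 0.551
finger_force: 62.3
```

```bash
python3 -m jog '{"rows":[0,0,-0.0015,0,0, 0,0,-0.0015,0,0, 0,0,-0.0015,0,0.7, 0,0,-0.0015,0,0.8, 0,0,-0.0015,0,0.8]}'; python3 -m jog '{"rows":[0,0,0.04,0,0.8, 0,0,0.09,0,0.8, 0,-0.02,0.1,0,1, 0.005,-0.06,0.1,0,1, 0.015,-0.105,0.1,0,1]}';python3 -m jog '{"rows":[0.012,-0.045,0,0,1, 0.024,-0.09,0,0,1, 0.036,-0.135,0,0,1, 0.048,-0.18,0,0,1, 0.055,-0.225,0,-0.02,1]}';python3 -m jog '{"rows":[0.004,-0.04,0,0,1, 0.007,-0.067,0,0,1, 0.007,-0.067,0,0,1, 0.007,-0.067,0,0,1, 0.007,-0.067,0,0,1]}'
python3 - <<'E'
from edge import *
c=cam("top");pickle.dump(c,open("top4.pkl","wb"))
x0,y0,x1,y1=152,216,217,314;k=6
ims=[]
for x in(None,480.7):
    im=cv2.resize(c["img"][y0:y1,x0:x1],None,fx=k,fy=k,interpolation=cv2.INTER_CUBIC)
    if x: draw(c,im,tf([x,282.5,.077],AL(0,180)+board(188,90)),x0,y0,k)
    ims.append(im)
cv2.imwrite("pics/o4.png",np.hstack(ims))
o=env.get_obs();print(o["ee_pos"])
E
```

```text
time_s: 16.25
ee_pos: [480.7, 283.0, 42.8]
tool_rot: [-0.039, 0.999, -0.0, 0.0]
force: [0.3, 0.3, 0.2]
width: 0.804
finger_force: 0.0
time_s: 16.75
ee_pos: [495.7, 177.7, 143.3]
tool_rot: [-0.04, 0.999, 0.0, 0.001]
force: [-0.2, -1.6, 0.6]
width: 1.0
finger_force: 0.0
time_s: 17.25
ee_pos: [551.1, -49.0, 142.8]
tool_rot: [-0.029, 1.0, -0.0, 0.0]
force: [0.7, 0.5, 0.2]
width: 0.999
finger_force: 0.0
time_s: 17.75
ee_pos: [557.6, -113.3, 142.8]
tool_rot: [-0.029, 1.0, 0.0, -0.0]
force: [0.6, 0.4, 0.0]
width: 0.996
finger_force: 0.0
[ 557.66397317 -113.07935154  142.82396582]
```

View pics/o4.png

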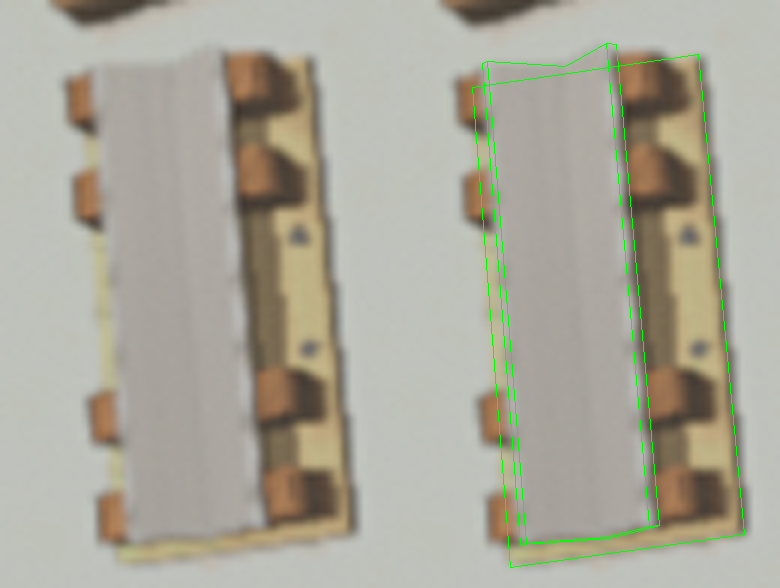

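Run:
```python
from edge import *
c=pickle.load(open("top2.pkl","rb"))
k=6;ims=[]
for (x0,x1),P in (((246,292),([548,86.8,.055],115)),((334,382),([557.6,-112.2,.055],180))):
    for d in(0,1):
        y0,y1=172,268
        im=cv2.resize(c["img"][y0:y1,x0:x1],None,fx=k,fy=k,interpolation=cv2.INTER_CUBIC)[:,:]
        if d: draw(c,im,tf(P[0],OK(0,P[1])),x0,y0,k)
        ims.append(im)
im=np.hstack(ims)
cv2.imwrite("pics/o5.png",cv2.resize(im,(790,int(im.shape[0]*790/im.shape[1]))) if 0 else np.vstack([np.hstack(ims[:2]+[np.zeros_like(ims[0][:, :1])])[100:530],]) )
a=np.hstack(ims[:2])[150:510]; b=np.hstack(ims[2:])
h=b.shape[0]; A=np.zeros((h,a.shape[1],3),np.uint8); A[:a.shape[0]]=a
f=np.hstack([A,b]); cv2.imwrite("pics/o5.png",cv2.resize(f,None,fx=.7,fy=.7,interpolation=cv2.INTER_AREA))
```

```text
(no output)
```

View pics/o5.png

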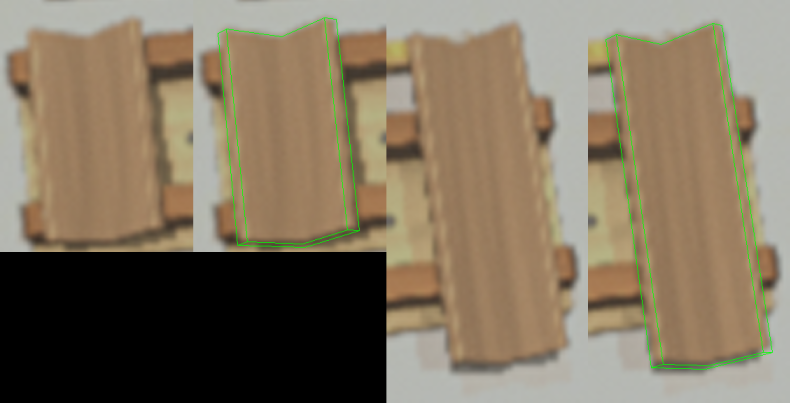

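```bash
python3 -m jog '{"rows":[0,0,-0.04,0,1, 0,0,-0.08,0,1, 0,0,-0.0965,0,1, 0,0,-0.0965,0,1, 0,0,-0.0965,0,1]}'; python3 -m jog '{"rows":[0,0,0,0,0.7, 0,0,0,0,0.5, 0,0,0,0,0, 0,0,0,0,0, 0,0,0,0,0]}';python3 -m jog '{"rows":[0,0,0,0,0, 0,0,0,0,0, 0,0,0.02,0,0, 0,0,0.06,0,0, 0,0,0.1,0,0]}'
```

```text
time_s: 18.3
ee_pos: [558.0, -113.4, 47.1]
tool_rot: [-0.029, 1.0, -0.0, 0.0]
force: [-0.4, 0.5, 1.2]
width: 0.999
finger_force: 0.0
time_s: 18.8
ee_pos: [558.7, -113.4, 48.5]
tool_rot: [-0.029, 1.0, 0.0, 0.001]
force: [-5.8, 6.9, 19.4]
width: 0.706
finger_force: 60.1
time_s: 19.3
ee_pos: [557.4, -113.9, 148.2]
tool_rot: [-0.029, 1.0, 0.0, 0.0]
force: [1.1, -0.9, -1.4]
width: 0.704
finger_force: 64.9
```

```bash
python3 -m jog '{"rows":[-0.007,0.03,0,0,0, -0.016,0.075,0,0,0, -0.025,0.12,0,0,0, -0.034,0.167,0,0,0, -0.043,0.214,0,0,0]}'; python3 -m jog '{"rows":[-0.009,0.047,0,0.01,0, -0.018,0.094,0,0.02,0, -0.027,0.14,0,0.02,0, -0.034,0.1815,0,0.02,0, -0.034,0.1815,0,0.02,0]}';python3 -m jog '{"rows":[0,0,0,0,0, 0,0,-0.03,0,0, 0,0,-0.06,0,0, 0,0,-0.075,0,0, 0,0,-0.083,0,0]}';python3 -m jog '{"rows":[0,0,-0.003,0,0, 0,0,-0.006,0,0, 0,0,-0.009,0,0, 0,0,-0.009,0,0, 0,0,-0.009,0,0]}'
```

```text
time_s: 19.8
ee_pos: [514.5, 101.7, 147.4]
tool_rot: [-0.028, 1.0, 0.0, 0.001]
force: [1.6, -0.4, -1.1]
width: 0.703
finger_force: 65.0
time_s: 20.3
ee_pos: [479.8, 286.1, 147.1]
tool_rot: [-0.041, 0.999, 0.001, 0.001]
force: [0.8, -1.0, -0.1]
width: 0.698
finger_force: 65.0
time_s: 20.8
ee_pos: [480.5, 280.0, 62.4]
tool_rot: [-0.038, 0.999, -0.0, -0.001]
force: [-0.3, -0.3, -0.2]
width: 0.698
finger_force: 65.0
time_s: 21.3
ee_pos: [481.6, 282.4, 55.4]
tool_rot: [-0.039, 0.999, 0.001, 0.001]
force: [1.1, 4.2, 6.6]
width: 0.701
finger_force: 65.5
```

```bash
python3 -m jog '{"rows":[0,0.001,0,0,0, 0,0.001,-0.001,0,0, 0,0.001,-0.002,0,0, 0,0.001,-0.002,0,0, 0,0.001,-0.002,0,0]}';  python3 -m jog '{"rows":[0,0.001,-0.002,0,0, 0,0,0,0,0.8, 0,0,0,0,0.9, 0,0,0,0,1, 0,0,0,0,1]}'
```

```text
time_s: 21.8
ee_pos: [481.4, 283.4, 54.2]
tool_rot: [-0.039, 0.999, 0.001, 0.001]
force: [-5.5, 1.2, 26.5]
width: 0.702
finger_force: 67.0
time_s: 22.3
ee_pos: [480.5, 282.4, 52.0]
tool_rot: [-0.039, 0.999, -0.0, -0.0]
force: [-0.5, -0.5, 0.3]
width: 1.002
finger_force: 0.0
```

```bash
python3 -m jog '{"rows":[0,0,0.04,0,1, 0,0,0.085,0,1, 0.01,-0.03,0.094,0,1, 0.025,-0.075,0.094,0,1, 0.04,-0.12,0.094,-0.02,1]}'; python3 -m jog '{"rows":[0.015,-0.04,0,0,1, 0.0277,-0.077,0,0,1, 0.0277,-0.077,-0.03,0,1, 0.0277,-0.077,-0.07,0,1, 0.0277,-0.077,-0.1,0,1]}';python3 -m jog '{"rows":[0,0,0,0,1, 0,0,0,0,1, 0,0,0,0,0.7, 0,0,0,0,0.5, 0,0,0,0,0]}';python3 -m jog '{"rows":[0,0,0,0,0, 0,0,0,0,0, 0,0,0,0,0, 0,0,0,0,0, 0,0,0,0,0]}'
python3 - <<'E'
from edge import *
c=cam("top");pickle.dump(c,open("top5.pkl","wb"))
E
```

```text
time_s: 22.8
ee_pos: [521.1, 161.6, 146.6]
tool_rot: [-0.029, 1.0, 0.0, 0.0]
force: [1.3, 0.2, -0.0]
width: 0.999
finger_force: 0.0
time_s: 23.3
ee_pos: [547.7, 84.9, 44.1]
tool_rot: [-0.028, 1.0, -0.0, -0.001]
force: [-0.3, 0.4, -0.8]
width: 0.995
finger_force: 0.0
time_s: 23.8
ee_pos: [549.6, 86.4, 48.8]
tool_rot: [-0.029, 1.0, 0.001, 0.002]
force: [-5.2, 4.2, 18.1]
width: 0.699
finger_force: 60.4
time_s: 24.3
ee_pos: [549.6, 86.4, 48.9]
tool_rot: [-0.029, 1.0, 0.001, 0.002]
force: [-6.8, 2.8, 17.4]
width: 0.699
finger_force: 60.4
```

```bash
python3 -m jog '{"rows":[0,0,0.03,0,0, 0,0,0.07,0,0, 0,-0.02,0.1,0,0, -0.01,-0.065,0.1,-0.02,0, -0.018,-0.11,0.1,-0.04,0]}'; python3 -m jog '{"rows":[-0.008,-0.045,0,-0.02,0, -0.016,-0.09,0,-0.04,0, -0.024,-0.135,0,-0.06,0, -0.032,-0.18,0,-0.083,0, -0.04,-0.22,0,-0.083,0]}';python3 -m jog '{"rows":[-0.01,-0.04,0,0,0, -0.0107,-0.0433,0,0,0, -0.0107,-0.0433,0,0,0, -0.0107,-0.0433,-0.03,0,0, -0.0107,-0.0433,-0.06,0,0]}';python3 -m jog '{"rows":[0,0,-0.015,0,0, 0,0,-0.023,0,0, 0,0,-0.027,0,0, 0,0,-0.031,0,0, 0,0,-0.031,0,0]}'
```

```text
time_s: 24.85
ee_pos: [531.2, -25.2, 148.7]
tool_rot: [-0.009, 1.0, -0.0, 0.002]
force: [0.8, -0.8, -0.6]
width: 0.702
finger_force: 64.6
time_s: 25.35
ee_pos: [490.2, -246.7, 147.8]
tool_rot: [0.034, 0.999, -0.001, 0.001]
force: [1.4, -0.4, -0.5]
width: 0.702
finger_force: 64.6
time_s: 25.85
ee_pos: [481.0, -287.1, 87.0]
tool_rot: [0.032, 0.999, -0.001, 0.001]
force: [-0.3, -0.0, -1.1]
width: 0.702
finger_force: 64.7
time_s: 26.35
ee_pos: [480.4, -287.7, 56.0]
tool_rot: [0.033, 0.999, -0.0, 0.001]
force: [1.3, 1.6, 0.7]
width: 0.7
finger_force: 64.8
```

```bash
python3 -m jog '{"rows":[0,0,-0.001,0,0, 0,0,-0.002,0,0, 0,0,-0.003,0,0, 0,0,-0.003,0,0, 0,0,-0.003,0,0]}';  python3 -m jog '{"rows":[0,0,0,0,0.8, 0,0,0,0,0.9, 0,0,0,0,1, 0,0,0,0,1, 0,0,0.02,0,1]}';python3 -m jog '{"rows":[0,0,0.04,0,1, 0,0,0.09,0,1, -0.03,0.04,0.12,0,1, -0.06,0.08,0.12,0,1, -0.09,0.12,0.12,0,1]}';python3 -m jog '{"rows":[-0.01,0.04,0,0,1, -0.02,0.08,0,0,1, -0.03,0.12,0,0,1, -0.03,0.15,0,0,1, -0.03,0.15,0,0,1]}'
python3 - <<'E'
from edge import *
c=cam("top");pickle.dump(c,open("top6.pkl","wb"))
def pan(x0,y0,x1,y1,k,p,L):
    ims=[]
    for d in (0,1):
        im=cv2.resize(c["img"][y0:y1,x0:x1],None,fx=k,fy=k,interpolation=cv2.INTER_CUBIC)
        if d: draw(c,im,tf(p,AL(0,L)),x0,y0,k); draw(c,im,tf(p,OK(0,L,0,37.7)),x0,y0,k,(0,0,255))
        ims.append(im)
    return np.hstack(ims)
a=pan(152,214,214,312,6,[480.6,282.5,.077],180);b=pan(405,214,467,312,6,[479.4,-284.3,-.07],115)
f=np.hstack([a,b]);cv2.imwrite("pics/o6.png",cv2.resize(f,(800,int(f.shape[0]*800/f.shape[1])),interpolation=cv2.INTER_AREA))
E
```

```text
time_s: 26.85
ee_pos: [480.7, -287.6, 55.4]
tool_rot: [0.033, 0.999, -0.0, 0.002]
force: [-11.0, 11.9, 40.7]
width: 0.704
finger_force: 67.8
time_s: 27.35
ee_pos: [478.3, -287.0, 70.4]
tool_rot: [0.033, 0.999, 0.001, -0.002]
force: [-0.2, -0.5, 0.3]
width: 1.0
finger_force: 0.0
time_s: 27.85
ee_pos: [393.5, -172.9, 192.9]
tool_rot: [0.033, 0.999, -0.0, 0.001]
force: [1.4, 2.1, -0.1]
width: 0.996
finger_force: 0.0
time_s: 28.35
ee_pos: [363.7, -21.1, 192.4]
tool_rot: [0.031, 1.0, 0.0, 0.0]
force: [-0.3, 0.2, -0.5]
width: 1.0
finger_force: 0.0
```

View pics/o6.png

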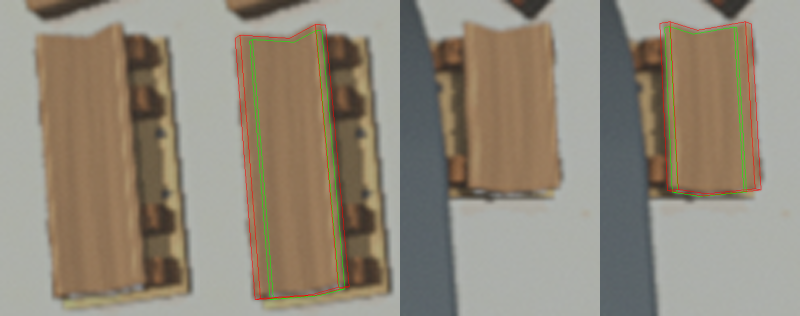

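Run:
```python
from edge import *
c=pickle.load(open("top6.pkl","rb")); s=cam("scene");pickle.dump(s,open("scene6.pkl","wb"))
def cr(I,x0,y0,w,h,k): 
    im=cv2.resize(I[y0:y0+h,x0:x0+w],None,fx=k,fy=k,interpolation=cv2.INTER_CUBIC)
    for x in range((x0+9)//10*10,x0+w,10): cv2.putText(im,str(x),((x-x0)*k,8),0,.3,(0,0,255));
    for y in range((y0+4)//5*5,y0+h,5): cv2.putText(im,str(y),(0,int((y-y0+.5)*k)+3),0,.3,(0,0,255))
    return im
a=np.vstack([cr(c["img"],157,294,50,20,8),cr(c["img"],155,216,50,15,8)])
b=np.vstack([cr(c["img"],417,261,50,20,8),cr(c["img"],417,214,50,15,8)])
p1=w2px(s,[392,276,60]);p2=w2px(s,[422,-281,60]);print(p1,p2)
q=[cr(s["img"],int(p[0])-40,int(p[1])-28,80,56,5) for p in(p1,p2)]
cv2.imwrite("pics/o7.png",np.vstack([np.hstack([a,b]),np.hstack(q)]))
for P,L in(([480.6,282.5,.077],180),([479.4,-284.3,-.07],115)):
    f=lambda X:w2px(c,tf(P,[(np.array(X,float),np.zeros(3))])[0][0]).round(1).tolist()
    print([f([e*L/2,y,z]) for e in(-1,1) for y,z in((31.8,69.5),(26.2,75.2),(0,49),(0,37.7),(0,32),(-26.2,75.2),(-31.8,69.5))])
```

```text
[268.6365593  319.15922263] [426.26292076 194.89432365]
[[168.6, 306.5], [170.3, 306.0], [186.0, 304.9], [187.6, 305.1], [188.3, 305.3], [194.5, 302.6], [197.8, 302.4], [162.4, 225.4], [164.0, 224.5], [179.3, 225.4], [180.8, 226.6], [181.6, 227.1], [187.3, 221.1], [190.5, 221.3]]
[[425.5, 272.5], [428.7, 272.2], [437.4, 273.6], [436.1, 274.2], [435.4, 274.5], [452.7, 272.1], [454.4, 272.5], [423.0, 220.8], [426.2, 220.2], [434.8, 223.0], [433.5, 224.1], [432.9, 224.7], [449.6, 220.3], [451.3, 220.9]]
```

View pics/o7.png

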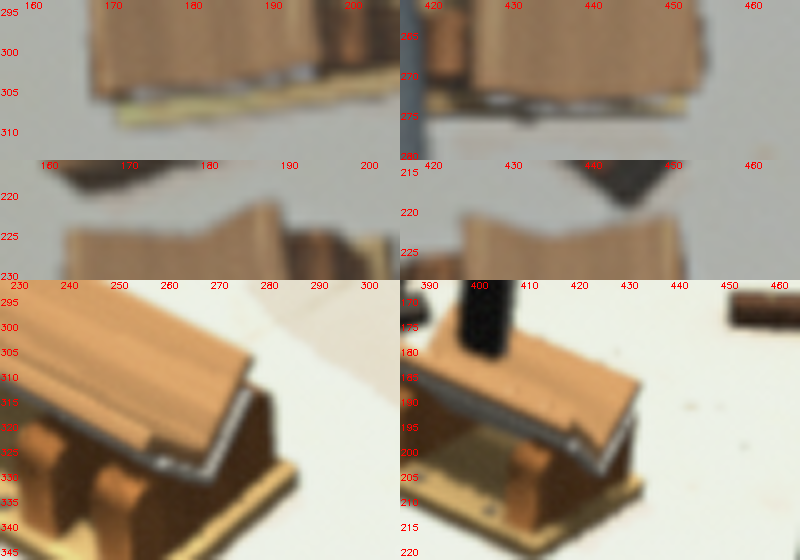

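Run:
```python
from edge import *
s=pickle.load(open("scene6.pkl","rb"))
for P,L in(([480.6,284,.077],180),([479.4,-286.3,-.07],115)):
    f=lambda X:w2px(s,tf(P,[(np.array(X,float),np.zeros(3))])[0][0]).round(1).tolist()
    print("alu bottom,alu tip out/in -y",[f([-L/2,y,z]) for y,z in((0,32),(-25.5,57.5),(-22.6,60.3))])
    for d in(-3,0,3): print(d,"oak tip in/out -y, innerV, outV",[f([-L/2+d,y,z]) for y,z in((-26.2,75.2),(-31.8,69.5),(0,49),(0,37.7))])
```

```text
alu bottom,alu tip out/in -y [[269.4, 331.7], [278.0, 313.2], [276.9, 312.8]]
-3 oak tip in/out -y, innerV, outV [[279.2, 306.0], [281.4, 306.8], [270.3, 325.2], [270.6, 330.0]]
0 oak tip in/out -y, innerV, outV [[277.9, 305.3], [280.1, 306.1], [269.0, 324.5], [269.3, 329.3]]
3 oak tip in/out -y, innerV, outV [[276.6, 304.6], [278.7, 305.5], [267.6, 323.8], [268.0, 328.6]]
alu bottom,alu tip out/in -y [[425.4, 204.9], [432.7, 191.9], [432.1, 191.3]]
-3 oak tip in/out -y, innerV, outV [[434.7, 185.8], [435.8, 187.1], [427.1, 199.2], [426.6, 203.3]]
0 oak tip in/out -y, innerV, outV [[433.6, 185.3], [434.8, 186.6], [426.1, 198.7], [425.6, 202.8]]
3 oak tip in/out -y, innerV, outV [[432.6, 184.9], [433.8, 186.2], [425.1, 198.3], [424.6, 202.4]]
```

Run:
```python
from edge import *
for nm in("top6","scene6"):
  c=pickle.load(open(nm+".pkl","rb")); I=c["img"].astype(np.float32); print(nm)
  for P,L in(([480.6,282.5 if nm=="top6" else 284,.077],180),([479.4,-284.3 if nm=="top6" else -286.3,-.07],115)):
    for y in((-18,-12,-6,6,12,18) if nm=="top6" else (-20,-16,-12,-8)):
      W=lambda X:w2px(c,tf(P,[(np.array(X,float),np.zeros(3))])[0][0])
      out=[]
      for e in range(-6,7):
        u,v=W([-L/2-e,y,49+abs(y)]); b=[map_coordinates(I[:,:,k],[[v],[u]],order=1)[0] for k in range(3)]
        out.append(f"{int(b[2])}/{int(b[2]-b[0])}")
      # screen offsets (in mm of e) of lower points
      d=W([-L/2-1,y,49+abs(y)])-W([-L/2,y,49+abs(y)]); n=d/(d@d)
      o=W([-L/2,y,49+abs(y)])
      print(L,y,"oakbot,alubot at",[round(float((W([-L/2,y,z+abs(y)])-o)@n),1) for z in(37.7,32)]," ".join(out))
```

```text
top6
180 -18 oakbot,alubot at [0.8, 1.3] 149/59 147/58 140/50 134/42 127/31 119/20 119/20 120/24 127/33 138/45 148/52 155/53 159/50
180 -12 oakbot,alubot at [0.8, 1.2] 151/61 148/56 144/52 136/40 129/28 127/23 125/19 132/27 141/40 150/49 159/55 163/55 160/47
180 -6 oakbot,alubot at [0.8, 1.2] 144/59 141/57 132/49 124/41 119/30 114/20 123/23 135/29 145/37 154/45 157/48 154/45 152/39
180 6 oakbot,alubot at [0.8, 1.2] 148/58 148/56 142/50 135/41 128/35 123/29 123/29 136/36 148/43 157/47 165/51 159/45 153/39
180 12 oakbot,alubot at [0.8, 1.2] 145/57 142/55 133/47 124/40 120/33 115/26 127/31 141/38 154/44 165/49 168/51 165/49 163/44
180 18 oakbot,alubot at [0.8, 1.2] 135/54 133/49 130/42 128/33 128/22 129/17 132/21 137/27 147/38 157/48 162/49 166/51 160/42
115 -18 oakbot,alubot at [1.2, 1.7] 153/61 153/61 152/61 151/57 149/51 146/43 143/31 140/22 135/27 129/32 127/26 125/19 140/15
115 -12 oakbot,alubot at [1.2, 1.7] 148/57 148/59 147/59 142/56 137/53 120/40 104/28 100/23 98/20 103/17 110/14 126/12 150/12
115 -6 oakbot,alubot at [1.2, 1.7] 146/58 146/58 142/57 139/56 130/45 120/32 118/21 1
[... 751 characters left out ...]
 144/65 139/48 139/31 149/25 159/20 153/18 132/16
180 -8 oakbot,alubot at [5.0, 7.5] 203/105 201/103 197/101 186/95 173/87 155/75 137/59 128/43 136/32 148/23 151/20 150/18 132/17
115 -20 oakbot,alubot at [3.2, 4.8] 218/112 217/111 213/109 208/107 198/98 186/85 173/70 168/53 173/38 181/23 196/16 211/12 225/9
115 -16 oakbot,alubot at [3.2, 4.9] 218/112 218/112 214/110 208/106 200/101 184/88 168/73 154/57 155/42 160/28 168/18 184/15 198/13
115 -12 oakbot,alubot at [3.3, 4.9] 208/106 207/105 203/103 197/100 189/95 176/85 161/71 146/55 141/41 142/29 145/20 147/18 146/17
115 -8 oakbot,alubot at [3.3, 4.9] 203/105 202/104 199/103 191/98 181/92 170/84 154/70 139/55 127/41 126/31 127/23 126/18 120/17
```

Run:
```python
from edge import *
c=pickle.load(open("scene6.pkl","rb")); I=c["img"].astype(np.float32)
for P,L in(([480.6,284,.077],180),([479.4,-286.3,-.07],115)):
  W=lambda X:w2px(c,tf(P,[(np.array(X,float),np.zeros(3))])[0][0])
  print(L,"px/mm",np.linalg.norm(W([-L/2-1,-10,59])-W([-L/2,-10,59])))
  for e in range(-7,15):
    a=[]
    for y in np.arange(-17,-4,1.):
      u,v=W([-L/2-e,y,49+abs(y)]); a.append([map_coordinates(I[:,:,k],[[v],[u]],order=1)[0] for k in range(3)])
    print(e,np.mean(a,0).round().astype(int).tolist(),end=" ")
  print()
```

```text
180 px/mm 0.49246315187830797
-7 [104, 160, 213] -6 [103, 160, 212] -5 [102, 158, 211] -4 [100, 155, 206] -3 [95, 148, 196] -2 [89, 136, 181] -1 [81, 122, 160] 0 [78, 110, 140] 1 [86, 109, 131] 2 [103, 121, 135] 3 [123, 137, 146] 4 [134, 147, 154] 5 [133, 145, 150] 6 [116, 127, 133] 7 [90, 101, 109] 8 [64, 76, 87] 9 [43, 57, 73] 10 [30, 47, 66] 11 [25, 43, 63] 12 [23, 42, 63] 13 [25, 43, 64] 14 [27, 46, 66] 
115 px/mm 0.3713655070667543
-7 [102, 157, 210] -6 [102, 157, 210] -5 [101, 156, 208] -4 [100, 154, 205] -3 [97, 150, 199] -2 [94, 143, 189] -1 [90, 133, 175] 0 [87, 124, 160] 1 [91, 120, 147] 2 [99, 121, 141] 3 [111, 128, 141] 4 [123, 138, 145] 5 [132, 145, 150] 6 [135, 148, 152] 7 [135, 148, 151] 8 [135, 148, 151] 9 [140, 153, 155] 10 [150, 163, 165] 11 [165, 179, 178] 12 [181, 195, 193] 13 [196, 209, 206] 14 [208, 221, 218]
```

```bash
python3 -m jog '{"rows":[0.018,0.045,0,0.03,1, 0.036,0.09,0,0.06,1, 0.054,0.135,0,0.09,1, 0.072,0.18,0,0.12,1, 0.09,0.225,0,0.143,1]}'; python3 -m jog '{"rows":[0.018,0.045,-0.01,0,1, 0.031,0.0753,-0.03,0,1, 0.031,0.0753,-0.04,0,1, 0.031,0.0753,-0.04,0,1, 0.031,0.0753,-0.08,0,1]}';python3 -m jog '{"rows":[0,0,-0.03,0,1, 0,0,-0.05,0,1, 0,0,-0.06,0,1, 0,0,-0.06,0,1, 0,0,-0.06,0,1]}';python3 -m jog '{"rows":[0,0,0,0,0.75, 0,0,0,0,0.5, 0,0,0,0,0, 0,0,0,0,0, 0,0,0,0,0]}'
```

```text
time_s: 28.95
ee_pos: [455.1, 202.4, 192.0]
tool_rot: [-0.039, 0.999, -0.0, 0.0]
force: [0.9, -1.3, 1.0]
width: 0.997
finger_force: 0.0
time_s: 29.45
ee_pos: [488.0, 276.7, 116.0]
tool_rot: [-0.038, 0.999, 0.001, 0.003]
force: [1.0, 0.4, -0.4]
width: 1.002
finger_force: 0.0
time_s: 29.95
ee_pos: [485.8, 276.4, 53.5]
tool_rot: [-0.038, 0.999, 0.0, 0.001]
force: [-0.3, 0.4, -0.4]
width: 1.001
finger_force: 0.0
time_s: 30.45
ee_pos: [486.4, 283.5, 56.6]
tool_rot: [-0.041, 0.999, 0.007, 0.002]
force: [-15.1, 36.1, 28.0]
width: 0.706
finger_force: 58.1
```

```bash
python3 -m jog '{"rows":[0,0.003,0,0,0, 0,0.007,0,0,0, 0,0.007,0,0,0, 0,0.007,0,0,0, 0,0.007,0,0,0]}'; python3 -m jog '{"rows":[0,0,0.005,0,0, 0,0,0.01,0,0, 0,0,0.012,0,0, 0,0,0.012,0,0, 0,0,0.012,0,0]}'
```

```text
time_s: 30.95
ee_pos: [486.7, 284.1, 56.2]
tool_rot: [-0.038, 0.999, 0.001, 0.002]
force: [-10.5, -11.2, 43.2]
width: 0.704
finger_force: 59.6
time_s: 31.45
ee_pos: [485.0, 283.7, 64.1]
tool_rot: [-0.039, 0.999, -0.0, -0.0]
force: [-0.2, 0.9, -0.9]
width: 0.702
finger_force: 64.6
```

```bash
python3 -m jog '{"rows":[-0.0017,0,0,0,0, -0.0017,0,-0.003,0,0, -0.0017,0,-0.006,0,0, -0.0017,0,-0.008,0,0, -0.0017,0,-0.0085,0,0]}'; python3 -m jog '{"rows":[0,0,0,0,0, 0,0,0,0,0.75, 0,0,0,0,0.9, 0,0,0,0,1, 0,0,0,0,1]}'; python3 -m jog '{"rows":[0,0,0.04,0,1, 0,0,0.08,0,1, -0.02,-0.03,0.1,0,1, -0.05,-0.06,0.1,0,1, -0.08,-0.1,0.1,0,1]}'; python3 -m jog '{"rows":[0,-0.04,0,0,1, 0,-0.08,0,0,1, 0,-0.12,0,0,1, 0,-0.12,0,0,1, 0,-0.12,0,0,1]}';cat > meas.py <<'E'
from edge import *
import sys
n=sys.argv[1]
for nm in("top","scene"):
  c=cam(nm);pickle.dump(c,open(nm+n+".pkl","wb"));I=c["img"].astype(np.float32)
  for P,L in(([480.6,282.5 if nm=="top" else 284,.077],180),([479.4,-284.3 if nm=="top" else -286.3,-.07],115)):
    W=lambda X:w2px(c,tf(P,[(np.array(X,float),np.zeros(3))])[0][0])
    ys=np.r_[-18:-4,5:19] if nm=="top" else np.r_[-17:-4]
    print(nm,L)
    for e in range(-7,13):
      a=[]
      for y in ys:
        u,v=W([-L/2-e,y,49+abs(y)]); a.append([map_coordinates(I[:,:,k],[[v],[u]],order=1)[0] for k in range(3)])
      b=np.mean(a,0); print(f"{e}:{b[0]:.0f},{b[2]:.0f}",end=" ")
    print()
print(env.get_obs()["ee_pos"])
E
python3 meas.py 7
```

```text
time_s: 31.95
ee_pos: [483.3, 283.7, 56.5]
tool_rot: [-0.039, 0.999, 0.0, 0.0]
force: [-10.3, -6.0, 27.0]
width: 0.704
finger_force: 66.7
time_s: 32.45
ee_pos: [483.3, 283.7, 55.5]
tool_rot: [-0.039, 0.999, -0.0, -0.0]
force: [-1.1, -0.4, 0.4]
width: 1.005
finger_force: 0.0
time_s: 32.95
ee_pos: [402.8, 183.4, 156.0]
tool_rot: [-0.039, 0.999, 0.0, 0.001]
force: [0.9, -0.4, 1.0]
width: 1.003
finger_force: 0.0
time_s: 33.45
ee_pos: [403.4, 63.1, 155.8]
tool_rot: [-0.037, 0.999, 0.0, 0.0]
force: [-0.2, -0.1, 0.5]
width: 1.002
finger_force: 0.0
top 180
-7:81,69 -6:80,68 -5:79,67 -4:79,67 -3:78,67 -2:78,67 -1:78,66 0:78,66 1:77,66 2:77,65 3:76,65 4:76,65 5:76,65 6:76,64 7:76,64 8:76,64 9:75,64 10:75,64 11:75,64 12:74,63 
top 115
-7:95,153 -6:95,153 -5:95,154 -4:94,152 -3:92,148 -2:90,141 -1:90,128 0:91,118 1:97,116 2:101,115 3:101,115 4:104,117 5:117,129 6:138,150 7:153,164 8:161,172 9:167,178 10:168,179 11:169,179 12:170,179 
scene 180
-7:104,213 -6:104,213 -5:104,213 -4:104,213 -3:104,213 -2:103,211 -1:101,207 0:97,199 1:90,184 2:80,163 3:69,139 4:60,115 5:54,96 6:50,84 7:46,75 8:39,69 9:31,64 10:26,62 11:23,62 12:23,62 
scene 115
-7:102,210 -6:102,210 -5:101,208 -4:100,205 -3:97,199 -2:93,189 -1:89,175 0:87,160 1:90,147 2:99,141 3:111,140 4:123,145 5:132,150 6:136,151 7:135,150 8:135,150 9:140,155 10:150,165 11:165,179 12:181,193 
[403.45956517  64.29838113 155.72875487]
```

```bash
python3 -m jog '{"rows":[0.01,0.03,0,0,1, 0.02,0.06,0,0,1, 0.03,0.09,0,0,1, 0.04,0.12,0,0,1, 0.04,0.12,0,0,1]}'; python3 -m jog '{"rows":[0.02,0.03,0,0,1, 0.03,0.06,0,0,1, 0.04,0.1,0,0,1, 0.04,0.1,0,0,1, 0.04,0.1,0,0,1]}';python3 -m jog '{"rows":[0,0,-0.03,0,1, 0,0,-0.06,0,1, 0,0,-0.08,0,1, 0,0,-0.08,0,1, 0,0,-0.08,0,1]}'
```

```text
time_s: 34.05
ee_pos: [443.8, 187.8, 155.3]
tool_rot: [-0.041, 0.999, 0.0, 0.0]
force: [-1.4, -0.4, 0.1]
width: 1.0
finger_force: 0.0
time_s: 34.55
ee_pos: [482.6, 284.6, 155.1]
tool_rot: [-0.04, 0.999, -0.0, -0.0]
force: [0.0, -0.1, 0.0]
width: 1.001
finger_force: 0.0
time_s: 35.05
ee_pos: [483.2, 283.2, 76.5]
tool_rot: [-0.038, 0.999, -0.0, -0.0]
force: [-0.0, 0.8, 0.6]
width: 0.994
finger_force: 0.0
```

```bash
python3 -m jog '{"rows":[0,0,-0.01,0,1, 0,0,-0.02,0,1, 0,0,-0.02,0,1, 0,0,-0.02,0,0.75, 0,0,-0.02,0,0.5]}';python3 -m jog '{"rows":[0,0,0,0,0, 0,0,0,0,0, 0,0,0,0,0, 0,0,0,0,0, 0,0,0,0,0]}';python3 -m jog '{"rows":[0,0,0.005,0,0, 0,0,0.008,0,0, 0,0,0.008,0,0, 0,0,0.008,0,0, 0,0,0.008,0,0]}'
```

```text
time_s: 35.55
ee_pos: [483.6, 283.6, 56.4]
tool_rot: [-0.039, 0.999, -0.0, 0.0]
force: [-14.4, -7.5, 39.5]
width: 0.707
finger_force: 56.1
time_s: 36.05
ee_pos: [483.5, 283.6, 56.9]
tool_rot: [-0.039, 0.999, -0.0, 0.0]
force: [-5.8, -4.8, 15.0]
width: 0.708
finger_force: 60.9
time_s: 36.55
ee_pos: [483.3, 283.7, 63.6]
tool_rot: [-0.039, 0.999, -0.0, -0.0]
force: [0.7, 0.7, -1.1]
width: 0.701
finger_force: 64.6
```

```bash
python3 -m jog '{"rows":[0.0023,0,0,0,0, 0.0023,0,-0.003,0,0, 0.0023,0,-0.006,0,0, 0.0023,0,-0.0075,0,0, 0.0023,0,-0.0075,0,0]}'; python3 -m jog '{"rows":[0,0,0,0,0, 0,0,0,0,0.75, 0,0,0,0,0.9, 0,0,0,0,1, 0,0,0,0,1]}'; python3 -m jog '{"rows":[0,0,0.04,0,1, 0,0,0.08,0,1, -0.02,-0.03,0.1,0,1, -0.05,-0.06,0.1,0,1, -0.08,-0.1,0.1,0,1]}'; python3 -m jog '{"rows":[0,-0.04,0,0,1, 0,-0.08,0,0,1, 0,-0.12,0,0,1, 0,-0.16,0,0,1, 0,-0.2,0,0,1]}'; python3 -m jog '{"rows":[0,-0.03,0,0,1, 0,-0.06,0,0,1, 0,-0.06,0,0,1, 0,-0.06,0,0,1, 0,-0.06,0,0,1]}'; python3 meas.py 8
```

```text
time_s: 37.05
ee_pos: [485.7, 283.7, 57.0]
tool_rot: [-0.039, 0.999, 0.0, 0.0]
force: [-5.2, -2.8, 17.6]
width: 0.698
finger_force: 65.9
time_s: 37.55
ee_pos: [485.6, 283.7, 56.0]
tool_rot: [-0.039, 0.999, -0.0, -0.0]
force: [0.1, -1.0, -0.3]
width: 0.998
finger_force: 0.0
time_s: 38.05
ee_pos: [405.1, 183.5, 156.5]
tool_rot: [-0.039, 0.999, 0.0, 0.001]
force: [0.6, -1.0, 0.5]
width: 1.001
finger_force: 0.0
time_s: 38.55
ee_pos: [405.4, -17.8, 156.4]
tool_rot: [-0.039, 0.999, -0.0, 0.0]
force: [0.8, 0.4, -0.5]
width: 1.0
finger_force: 0.0
time_s: 39.05
ee_pos: [405.7, -75.7, 156.2]
tool_rot: [-0.039, 0.999, 0.0, -0.0]
force: [0.1, -0.4, -0.1]
width: 0.996
finger_force: 0.0
top 180
-7:92,152 -6:92,152 -5:91,151 -4:90,146 -3:89,140 -2:88,133 -1:88,125 0:91,126 1:97,134 2:103,146 3:108,158 4:113,166 5:115,166 6:118,163 7:126,160 8:137,160 9:149,164 10:159,170 11:166,174 12:170,177 
top 115
-7:93,79 -6:93,79 -5:92,78 -4:91,78 -3:91,77 -2:90,77 -1:90,77 0:89,76 1:89,76 2:89,75 3:88,75 4:88,75 5:87,74 6:87,74 7:87,74 8:87,74 9:87,74 10:86,73 11:86,73 12:86,73 
scene 180
-7:103,213 -6:103,213 -5:103,212 -4:102,211 -3:100,206 -2:95,196 -1:88,181 0:80,159 1:75,138 2:79,124 3:89,121 4:100,123 5:104,123 6:96,113 7:79,98 8:59,82 9:41,71 10:29,65 11:25,63 12:23,63 
scene 115
-7:102,210 -6:102,210 -5:101,208 -4:100,205 -3:97,199 -2:93,189 -1:89,175 0:87,160 1:90,147 2:99,141 3:111,141 4:123,145 5:132,150 6:136,152 7:135,151 8:135,151 9:140,155 10:150,165 11:165,179 12:181,193 
[405.65627089 -75.54459398 156.2290184 ]
```

Run:
```python
from edge import *
for nm,Ls in(("scene6",(180,115)),("scene8",(180,))):
  c=pickle.load(open(nm+".pkl","rb")); I=c["img"].astype(np.float32)
  for P,L in(([480.6,284,.077],180),([479.4,-286.3,-.07],115)):
    if L not in Ls: continue
    W=lambda X:w2px(c,tf(P,[(np.array(X,float),np.zeros(3))])[0][0])
    o=W([-L/2,-6,55]);dz=W([-L/2,-6,54])-o;dx=W([-L/2-1,-6,55])-o
    print(nm,L,"1mm x = mm of z:",round(float(dx@dz/(dz@dz)),2))
    for z in range(62,18,-2):
      a=[]
      for y in (-9,-8,-7,-6,-5,-4,-3):
        u,v=W([-L/2,y,z+abs(y)]); a.append([map_coordinates(I[:,:,k],[[v],[u]],order=1)[0] for k in range(3)])
      b=np.mean(a,0); print(f"{z}:{b[0]:.0f},{b[2]:.0f}",end=" ")
    print()
```

```text
scene6 180 1mm x = mm of z: 0.58
62:106,218 60:103,213 58:100,205 56:95,194 54:87,179 52:79,160 50:73,140 48:74,126 46:83,121 44:98,125 42:114,135 40:127,146 38:134,151 36:129,145 34:111,128 32:88,107 30:65,88 28:46,75 26:33,68 24:26,66 22:24,66 20:24,66 
scene6 115 1mm x = mm of z: 0.3
62:103,212 60:101,208 58:98,202 56:95,194 54:91,184 52:88,173 50:85,161 48:85,150 46:90,143 44:98,139 42:108,140 40:117,142 38:122,142 36:121,138 34:113,129 32:101,117 30:87,104 28:70,90 26:54,78 24:41,71 22:33,67 20:30,68 
scene8 180 1mm x = mm of z: 0.58
62:107,218 60:105,215 58:102,211 56:99,204 54:94,193 52:86,178 50:79,159 48:73,140 46:73,126 44:81,121 42:95,124 40:109,132 38:118,138 36:117,135 34:103,121 32:84,103 30:64,86 28:45,74 26:33,68 24:27,66 22:25,66 20:23,65
```

```bash
cat > prof.py <<'E'
from edge import *
def prof(nm,P,L,zb,ys,sgn,es,lab):
  c=pickle.load(open(nm+".pkl","rb")); I=c["img"].astype(np.float32)
  W=lambda X:w2px(c,tf(P,[(np.array(X,float),np.zeros(3))])[0][0])
  print(lab)
  for e in es:
    b=np.mean([[map_coordinates(I[:,:,k],[[v],[u]],order=1)[0] for k in range(3)] for y in ys for u,v in [W([sgn*(L/2+e),y,zb+abs(y)])]],0)
    print(f"{e}:{b[0]:.0f},{b[2]:.0f}",end=" ")
  print()
S=[479.4,-284.3,-.07];G=[480.6,282.5,.077]
if __name__=="__main__":
  es=range(-7,9);ys=np.r_[-18:-4,5:19]
  prof("top3",S,115,37.7,ys,-1,es,"alu_short near");prof("top3",S,115,37.7,ys,1,es,"alu_short far")
  prof("top4",G,180,37.7,ys,-1,es,"alu_long near");prof("top4",G,180,37.7,ys,1,es,"alu_long far")
  prof("top6",S,115,49,ys,1,es,"oak_short far (near -0.7)")
  prof("top8",G,180,49,ys,1,es,"oak_long far")
  for s in(-5,5): prof("top3",S,114,12,np.r_[30:42] ,-1 if s<0 else 1,es,"board S +y end %d"%s)
E
python3 prof.py
```

```text
alu_short near
-7:154,165 -6:154,164 -5:154,165 -4:155,165 -3:155,165 -2:153,163 -1:147,158 0:134,145 1:118,130 2:108,121 3:106,119 4:122,135 5:145,157 6:161,172 7:170,181 8:175,186 
alu_short far
-7:154,165 -6:154,165 -5:155,166 -4:157,167 -3:160,169 -2:165,172 -1:170,175 0:175,179 1:179,183 2:182,185 3:183,186 4:183,186 5:183,186 6:182,185 7:180,183 8:179,182 
alu_long near
-7:159,169 -6:159,169 -5:158,168 -4:157,167 -3:153,163 -2:144,158 -1:135,154 0:125,156 1:119,161 2:119,170 3:123,178 4:126,179 5:129,177 6:138,174 7:149,174 8:161,177 
alu_long far
-7:161,172 -6:161,172 -5:161,172 -4:161,172 -3:162,173 -2:164,174 -1:167,176 0:171,179 1:175,182 2:179,185 3:183,188 4:185,190 5:186,191 6:186,191 7:186,191 8:186,191 
oak_short far (near -0.7)
-7:89,147 -6:88,147 -5:88,147 -4:90,147 -3:97,148 -2:107,150 -1:120,153 0:136,157 1:149,161 2:158,164 3:163,166 4:163,165 5:160,162 6:157,160 7:153,157 8:150,154 
oak_long far
-7:89,148 -6:89,148 -5:88,148 -4:90,148 -3:93,148 -2:99,149 -1:112,152 0:127,156 1:142,162 2:156,168 3:166,173 4:171,176 5:173,177 6:172,178 7:172,178 8:171,178 
board S +y end -5
-7:55,86 -6:54,78 -5:58,85 -4:68,103 -3:78,121 -2:88,136 -1:96,148 0:95,149 1:95,146 2:103,142 3:113,137 4:132,145 5:158,166 6:175,179 7:181,184 8:185,187 
board S +y end 5
-7:98,137 -6:115,148 -5:133,160 -4:151,170 -3:165,177 -2:175,182 -1:182,185 0:184,186 1:184,187 2:184,187 3:183,186 4:183,186 5:182,186 6:182,186 7:182,186 8:182,186
```

```bash
python3 -m jog '{"rows":[0,0.02,0.02,0,1, 0,0.04,0.04,0,1, 0,0.04,0.04,0,1, 0,0.04,0.04,0,1, 0,0.04,0.04,0,1]}'; python3 -c "
from bench import env;print(env.close_job())"
```

```text
time_s: 39.65
ee_pos: [405.3, -36.3, 195.6]
tool_rot: [-0.039, 0.999, -0.0, -0.0]
force: [0.0, 0.5, 0.8]
width: 0.999
finger_force: 0.0
the job is handed in; nothing more can be done
None
```

I swapped the two angles into their own cradles, nested each moulding in the angle of its length, released everything and handed the job in at 39.7 s; by camera, centring and ends are even to about 1 mm, but no verdict came back.

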